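# Seat an offcut in the corner of a gluing jig

### The arm

A 6-joint arm with a two-finger parallel gripper is mounted at the origin on a cart in front of the work surface, level with it; the furniture and walls round the work are solid. World frame = base frame: x ahead of the robot, y to its left, z up, the work surface at z = 0. Lengths are in m, angles in rad, forces in N, time in s.
With the tool pointing down it reaches from about 0.25 to 0.725 m from the base axis. Payload 4 kg.
Tool frame: the origin (TCP) lies between the finger pads; the fingertips stand 11 mm ahead of it and the grasp point (between the pads) lies 8 mm behind it (bot.tip_extent is the distance from the TCP to the fingertips, in m); z points along the fingers, y is the line along which they close (so a half turn about z gives the same grasp; the last joint's range is limited). The gripper opens to 85 mm and grips with 20 to 120 N. Pads are 22 mm wide; open, the fingers measure 114 mm over their backs; the gripper's body (76 mm by 85 mm) begins 54 mm behind the grasp point. The pads swing forward as they close: fully open they stand 13 mm farther back than shut.
Start: joints at [0, 0.241, 0.005, 1.335, 0, 1.571], TCP at [0.5, -0, 0.242] pointing down, gripper open.
Joint ranges: [-2.72, 2.72], [-1.05, 1.87], [-1.09, 1.28], [-1.99, 2.15], [-1.42, 1.44], [-3.14, 3.14]. Speed limits (rad/s): [2.79, 2.79, 3.14, 3.14, 3.14, 3.14].

### API

Orientations are given as a unit quaternion [x, y, z, w].
In Python, from workcell import bot gives the robot as it stands. The module is installed in compiled form; this text tells all that it offers.
- The arm moves only by the tool drive_tool, never from a script. Its argument "rows" is a list of rows, each an object of numbers: "dx", "dy", "dz": the shift along the tool's x, y, z in units of 50 mm (1.0 is 50 mm); "wx", "wy", "wz": the turn, a rotation vector about the tool's x, y, z in units of 5 degrees (1.0 is 5 degrees); "hand": the finger opening in mm, from 0 to 85.4. A call has 1 to 20 rows; each row is the pose to reach, as a shift and turn from the pose commanded when the call began, along the tool's axes at that moment; what a row does not reach only later rows make up. A row lasts 1/10 s, in which the tool goes at most 50 mm and 8.59 degrees, less where a joint would pass 70% of its speed; a pose out of reach is approached as far as the arm can. A call with a gripper value outside its range is refused whole. The fingers move at their own pace and stop on an object; the grip force is fixed at half the most. Time passes only in rows, so rows that repeat a pose let the fingers close. It gives the time, the measured TCP pose, the force, the opening and the grip force at its end, in the units of the state.
- bot.get_obs(): the state, without advancing time (a new reading comes with each control period).
- bot.camera(name): name is "scene" or "side" or "wrist"; returns the picture (400x640x3 uint8, red, green, blue); there is no depth.
- bot.get_calibration(name): a dict with "vfov" (degrees; the focal length in pixels is half the picture's height over the tangent of half this angle, whatever the lens; pixels are square), "cx", "cy" (the principal point, pixels), "origin" and "rotation" of the camera in the world; the wrist camera has in their place "mount" (4x4, takes a point from camera to tool coordinates, whose origin is the TCP and whose axes are the flange's). Camera axes: x right, y up, looking along -z (the intrinsics and any distortion apply to the point x, -y, -z); pixel columns grow to the right and rows downward; lengths in m; the calibration is good to about 2 mm. The wrist camera is an equidistant fisheye: a pixel r from the principal point sees the ray r / f radians off the axis. A picture is of the moment at which its call begins: read the wrist's pose just before it. get_calibration takes no time and is no camera call.
- bot.job_done(): hands the job in; it is judged then, once.
Trained networks look in the newest picture that a camera, given by its name, has taken for a name from the list of things; names that differ only in an ending like _2 or _b are one class to them, and where a whole thing is asked for, a point or a joint stands for the part that bears it (a point fixed in the world has none). Each returns a list of dicts, best first, with "score" (0 to 1); they miss things now and then, are a little off and sometimes report something else, mostly with a low value. They report only what shows in the picture. A call takes as long as a camera call. They do not tell look-alikes from the thing itself.
- bot.look_for(camera, thing): "extent" ([centre column, centre row, width, height] in pixels, round what is visible of it).
- bot.outline_of(camera, thing): "region" (400x640 bool, what is visible of it) and "extent" ([centre column, centre row, width, height] in pixels, round what is visible of it).
The state is a dict: "clock": time; "joint_pos": joint angles; "joint_vel": joint speeds; "tau": joint torques, N m; "eef_pos": TCP position; "tool_rot": TCP orientation; "ft_force": force on the tool from outside, world axes, zero at the start; "ft_torque": the same for the moment, N m; "grip_width": finger opening in m; "grasp_force": force on a finger pad.
Only numpy, scipy, OpenCV 4.12 (cv2) and the standard library are available. Lean on these libraries where they do the work, as an engineer would, in place of code of your own. Each camera call takes 0.05 s, during which the arm holds its last target. There are 200 camera calls.

### The job

Get the long, pale offcut ready for gluing: slide it over the jig's plywood board, without lifting it off the board, until it sits square in the corner of the two dark fences, one long side flush against the rear fence and one end flush against the left-hand fence. Leave the darker, squarish offcut on the jig where it lies.

Things in the scene. Friction and masses are not known exactly. Their poses are not given: they have to be found in the camera images.
- fence_corner (a point): Where the inner faces of the two fences meet, at the height of the board's top. x points away from the robot, square to the rear fence; y points left along it; z up. The rear fence's inner face is the plane x = 0, from y = -319 to +26 mm; the left-hand fence's is the plane y = 0, from x = -148 to -8 mm (a dust gap is left in the corner). Open board: x from -255 to 0, y from -327 to 0.
- jig: The jig, fixed to the bench, its place and yaw differing: plywood board 280 (x) x 360 (y) x 12 mm, top 12 mm above the bench, with two dark hardwood fences 22 mm thick and 30 mm high above the board, one along its rear (far) edge, one along its left edge. Origin: centre of the underside; axes as for the fence corner.
- long_offcut_center (a point): Centre (half-way up) of the long, pale pine offcut, 60 (own x) x 115 (own y) x 30 mm (z, up), about 80 g, loose on the jig's board. It starts clear of both fences with its long axis within about 20 degrees of the rear fence's direction. In front of the rear fence, it lies either left or right of the dark offcut.
- long_offcut: The same long, pale pine offcut; origin at the centre of its underside, axes as above.
- dark_offcut_center (a point): Centre (half-way up) of the darker, squarish offcut, 73 (own x) x 82 (own y) x 45 mm (z, up), about 75 g, loose on the same board beside the long one; a bystander that stays where it is.
Mind the look-alikes: they are no part of the job. Leave any purple look-alike of the long_offcut alone.

How it is judged:
At the end, for the whole second after the job is handed in: The long, pale offcut lies flat and at rest on the board, its long side within 14 mm of the rear fence and its end within 14 mm of the left-hand fence (measured at its centre), within 10 degrees of square; the dark offcut is within 30 mm of where it started (x of long_offcut_center in the frame of fence_corner between -0.044 and -0.02 m and y of long_offcut_center in the frame of fence_corner between -0.0715 and -0.0475 m and z of long_offcut_center in the frame of fence_corner between 0.005 and 0.025 m and angle between the y axis of long_offcut_center and the y axis of fence_corner, either way round below 0.175 rad and angle between long_offcut_center's own z axis and vertical below 0.15 rad and linear speed of long_offcut below 0.02 m/s and distance of dark_offcut_center from where it was at the start of the episode below 0.03 m); the robot touches nothing.
It fails at once if the long offcut is lifted more than 20 mm off the board (z of long_offcut_center in the frame of fence_corner above 0.035 m).
It fails at once if the dark offcut is moved more than 30 mm (distance of dark_offcut_center from where it was at the start of the episode above 0.03 m).
It also fails if it takes over 48 s, if anything falls off the work surface, if the arm or the gripper's body presses on something with over 40 N, if the wrist force passes 120 N, or if a joint passes its speed limit or range.

## Working session

There is one attempt and no reset: what is moved stays moved. The work goes in short steps, Python scripts to look and compute and a tool call to move; the robot and the scene stay as the last step left them, time stands still between calls to the robot, and variables do not carry over. Pictures are saved under pics/ and viewed, at most 10 in all, crops included, and the job is handed in when it is done.

Besides the shell and the picture viewer there is one more tool, called as name(argument=value, ...) on one line, values as JSON. drive_tool: Moves the arm, as the interface text tells. Its arguments: {"type":"object","properties":{"rows":{"type":"array","items":{"type":"object","properties":{"dx":{"type":"number"},"dy":{"type":"number"},"dz":{"type":"number"},"wx":{"type":"number"},"wy":{"type":"number"},"wz":{"type":"number"},"hand":{"type":"number"}}}}},"required":["rows"]}

```bash
mkdir -p pics; cat > h.py <<'E'
import numpy as np, cv2
from workcell import bot
from scipy.spatial.transform import Rotation as R
def ray(cam,u,v):
    c=bot.get_calibration(cam); f=200/np.tan(np.radians(c['vfov'])/2)
    d=np.array([(u-c['cx'])/f,-(v-c['cy'])/f,-1.0]); return np.array(c['origin']),np.array(c['rotation'])@d
def onz(cam,u,v,z):
    o,d=ray(cam,u,v); return o+d*(z-o[2])/d[2]
def proj(cam,p):
    c=bot.get_calibration(cam); f=200/np.tan(np.radians(c['vfov'])/2)
    q=np.array(c['rotation']).T@(np.array(p)-c['origin']); return [c['cx']-f*q[0]/q[2],c['cy']+f*q[1]/q[2]]
E
python3 - <<'E'
from h import *
for c in ['scene','side']:
    im=bot.camera(c); cv2.imwrite(f'pics/{c}0.png',im[:,:,::-1]); k=bot.get_calibration(c); print({a:np.round(b,3).tolist() if a!='name' else b for a,b in k.items() if not isinstance(b,str)})
    for t in ['long_offcut','dark_offcut_center','jig']:
        for r in bot.outline_of(c,t)[:3]:
            m=r['region'].astype(np.uint8)
            cs=max(cv2.findContours(m,cv2.RETR_EXTERNAL,cv2.CHAIN_APPROX_SIMPLE)[0],key=cv2.contourArea)
            print(c,t,round(r['score'],2),np.round(r['extent']).tolist(),cv2.approxPolyDP(cs,3,True)[:,0].tolist())
o=bot.get_obs();print(o['clock'],o['eef_pos'],o['tool_rot'])
E
```

```text
{'vfov': 51.613, 'cx': 325.93, 'cy': 195.925, 'origin': [-0.045, -0.548, 0.562], 'rotation': [0.443, -0.212, -0.39, 0.779]}
scene long_offcut 0.96 [443.0, 282.0, 29.0, 52.0] [[430, 255], [431, 302], [454, 307], [457, 287], [452, 276], [453, 259]]
scene long_offcut 0.89 [220.0, 181.0, 39.0, 32.0] [[241, 174], [228, 168], [202, 181], [200, 190], [215, 195], [239, 182]]
scene long_offcut 0.6 [300.0, 222.0, 53.0, 28.0] [[273, 219], [276, 231], [320, 237], [327, 225], [327, 217], [322, 214], [283, 210]]
scene dark_offcut_center 0.84 [364.0, 241.0, 38.0, 31.0] [[348, 227], [352, 255], [382, 253], [384, 236], [380, 226]]
scene jig 0.82 [325.0, 235.0, 193.0, 122.0] [[229, 234], [245, 245], [374, 293], [423, 217], [419, 206], [298, 174]]
{'vfov': 46.338, 'cx': 322.198, 'cy': 196.507, 'origin': [0.63, -0.971, 0.565], 'rotation': [0.512, 0.007, 0.004, 0.859]}
side long_offcut 0.91 [287.0, 206.0, 30.0, 34.0] [[269, 195], [270, 205], [284, 223], [301, 220], [300, 207], [286, 191]]
side long_offcut 0.9 [306.0, 158.0, 37.0, 15.0] [[288, 151], [288, 164], [325, 163], [324, 150]]
side long_offcut 0.72 [287.0, 310.0, 70.0, 47.0] [[318, 297], [306, 286], [251, 305], [252, 318], [260, 332], [265, 332], [289, 307], [297, 310], [301, 318], [318, 313]]
side dark_offcut_center 0.58 [292.0, 244.0, 38.0, 38.0] [[288, 223], [272, 231], [273, 246], [295, 262], [310, 253], [310, 237]]
side jig 0.65 [312.0, 226.0, 149.0, 101.0] [[355, 177], [289, 179], [283, 189], [248, 189], [239, 278], [381, 271], [381, 251]]
0.4 [ 4.99907653e-01 -1.37393122e-05  2.42164696e-01] [ 7.07104150e-01  7.07109395e-01 -1.20786442e-04 -1.00668588e-04]
```

```bash
sed -i "s/np.array(c\['rotation'\])/R.from_quat(c['rotation']).as_matrix()/" h.py
python3 - <<'E'
import cv2,numpy as np
a=cv2.imread('pics/scene0.png')[140:330,180:480];b=cv2.imread('pics/side0.png')[130:350,210:410]
cv2.imwrite('pics/a.png',cv2.resize(a,None,fx=2.6,fy=2.6,interpolation=2));cv2.imwrite('pics/b.png',cv2.resize(b,None,fx=2.6,fy=2.6,interpolation=2))
E
```

```text
(no output)
```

View pics/a.png

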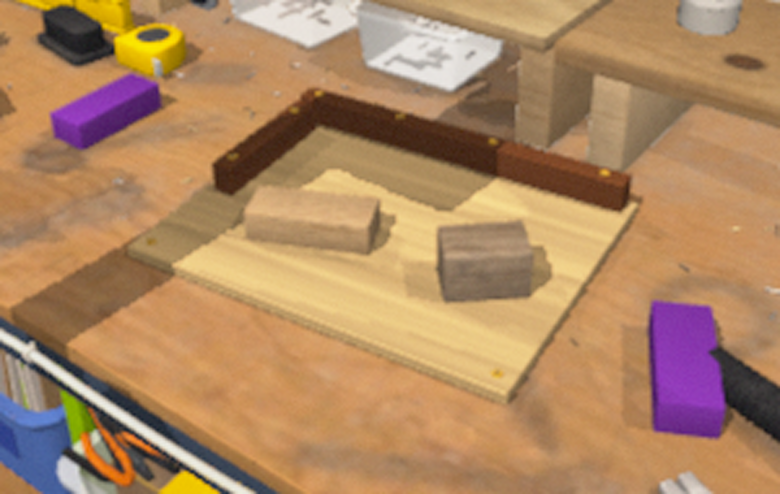

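View pics/b.png

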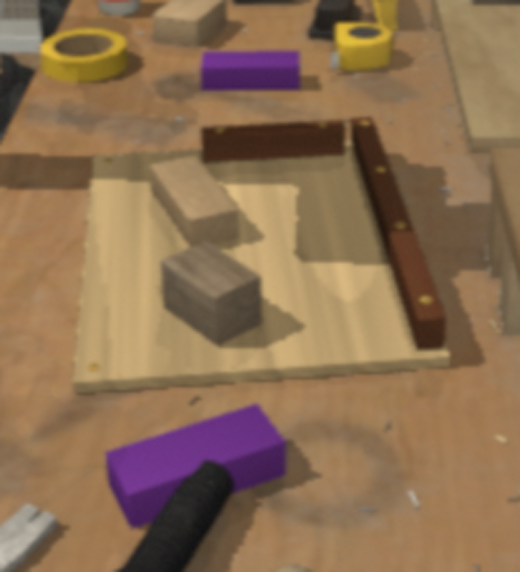

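The scene view shows the pale offcut at about (300,222), left of the dark one at (364,241). The rear fence runs from (302,176) to (422,215) and the left fence from (302,176) to (263,207). The purple blocks are look-alikes. Next I fit the poses from both views.

```bash
cat > fit.py <<'E'
from h import *
from scipy.optimize import minimize, least_squares
def box(p,s,z0):
    c,sn=np.cos(p[2]),np.sin(p[2]); P=[]
    for a in(-.5,.5):
        for b in(-.5,.5):
            x,y=a*s[0],b*s[1]
            for z in(z0,z0+s[2]): P.append([p[0]+c*x-sn*y,p[1]+sn*x+c*y,z])
    return P
def mask(cam,p,s,z0):
    m=np.zeros((400,640),np.uint8); h=cv2.convexHull(np.array([proj(cam,q) for q in box(p,s,z0)],np.float32))
    cv2.fillConvexPoly(m,np.round(h*16).astype(np.int32),1,cv2.LINE_8,4); return m>0
def fit(regs,p0,s,z0):
    def cost(p): return np.mean([1-(mask(c,p,s,z0)&r).sum()/(mask(c,p,s,z0)|r).sum() for c,r in regs])
    best=None
    for y in p0[2]:
        r=minimize(cost,[p0[0],p0[1],y],method='Nelder-Mead',options=dict(initial_simplex=[[p0[0],p0[1],y],[p0[0]+.02,p0[1],y],[p0[0],p0[1]+.02,y],[p0[0],p0[1],y+.15]],maxiter=150))
        if best is None or r.fun<best.fun: best=r
    return best.x,best.fun
def infc(p,j):
    # fence corner world
    c,s=np.cos(j[2]),np.sin(j[2]); Rm=np.array([[c,-s],[s,c]])
    fc=j[:2]+Rm@np.array([.140-.022+.0,.180-.022]); return fc,Rm
E
python3 - <<'E'
from fit import *
pts={'scene':[((229.2,235.4),(-.14,.18,.012)),((376,292),(-.14,-.18,.012)),((426,218),(.14,-.18,.012))],
'side':[((239.6,278),(-.14,-.18,.012)),((382,268.5),(.14,-.18,.012)),((245.8,191.5),(-.14,.18,.012))]}
def res(j):
    c,s=np.cos(j[2]),np.sin(j[2]); o=[]
    for k,l in pts.items():
        for uv,(x,y,z) in l: o+=list(np.array(proj(k,[j[0]+c*x-s*y,j[1]+s*x+c*y,z]))-uv)
    return o
r=least_squares(res,[.55,0,0]); j=r.x; print('jig',j,np.round(r.fun,1))
# observe near-corner fence tops
fc=j[:2]+R.from_euler('z',j[2]).as_matrix()[:2,:2]@[.118,.158]; print('fc naive',fc)
for c in('scene','side'): print(c,proj(c,[*fc,.042]),proj(c,[*fc,.012]))
rg={'long':[], 'dark':[]}
for c,i in(('scene',(300,222)),('side',(287,206))):
    bot.camera(c)
    for k,t,ctr in(('long','long_offcut',i),('dark','dark_offcut_center',None)):
        rs=bot.outline_of(c,t)
        if ctr: rs=[q for q in rs if np.hypot(q['extent'][0]-ctr[0],q['extent'][1]-ctr[1])<15]
        if rs: rg[k].append((c,rs[0]['region']))
for k,s in(('long',(.06,.115,.03)),('dark',(.073,.082,.045))):
    c,m=rg[k][0]; v,u=np.nonzero(m); p=onz(c,u.mean(),v.mean(),.03)
    x,f=fit(rg[k],(p[0],p[1],(j[2]-.3,j[2],j[2]+.3)),s,.012)
    q=R.from_euler('z',j[2]).as_matrix()[:2,:2].T@(x[:2]-fc)
    print(k,len(rg[k]),x,f,'in fc',q,'rel yaw deg',np.degrees(x[2]-j[2]))
E
```

```text
jig [ 0.57439092 -0.07834033  0.11804769] [-0.1 -1.2  0.2 -0.9  0.  -0.9 -2.4  0.8  1.6 -0.1 -0.8 -0.9]
fc naive [0.67296145 0.09245736]
scene [np.float64(300.38837598500317), np.float64(176.54695067247363)] [np.float64(300.9093351240217), np.float64(186.42025086917857)]
side [np.float64(346.4329873777624), np.float64(178.50468441872155)] [np.float64(346.23602885711813), np.float64(189.0201350186638)]Traceback (most recent call last):
  File "<stdin>", line 22, in <module>
  File "fit.py", line 17, in fit
    r=minimize(cost,[p0[0],p0[1],y],method='Nelder-Mead',options=dict(initial_simplex=[[p0[0],p0[1],y],[p0[0]+.02,p0[1],y],[p0[0],p0[1]+.02,y],[p0[0],p0[1],y+.15]],maxiter=150))
    res = _minimize_neldermead(fun, x0, args, callback, bounds=bounds,
                               **options)
    fsim[k] = func(sim[k])
              ~~~~^^^^^^^^
    fx = function(np.copy(x), *(wrapper_args + args))
  File "fit.py", line 14, in cost
    def cost(p): return np.mean([1-(mask(c,p,s,z0)&r).sum()/(mask(c,p,s,z0)|r).sum() for c,r in regs])
                                                             ~~~~^^^^^^^^^^
  File "fit.py", line 11, in mask
    m=np.zeros((400,640),np.uint8); h=cv2.convexHull(np.array([proj(cam,q) for q in box(p,s,z0)],np.float32))
                                                               ~~~~^^^^^^^
  File "h.py", line 10, in proj
    c=bot.get_calibration(cam); f=200/np.tan(np.radians(c['vfov'])/2)
ValueError: time passes only in moves, steps and waits
```

```bash
python3 - <<'E'
s=open('h.py').read()
s=s.replace("def ray","_c={k:bot.get_calibration(k) for k in('scene','side','wrist')}\ndef ray").replace("c=bot.get_calibration(cam)","c=_c[cam]")
open('h.py','w').write(s)
E
cat > meas.py <<'E'
from fit import *
J=np.array([.57439,-.07834,.11805]); RJ=R.from_euler('z',J[2]).as_matrix()[:2,:2]; FC=J[:2]+RJ@[.115,.147]
def near(cands,uv,d=18): return [q for q in cands if np.hypot(q['extent'][0]-uv[0],q['extent'][1]-uv[1])<d]
def run(gl,gd,save=None,cams=('scene','side')):
    rg={'long':[], 'dark':[]}
    for c in cams:
        im=bot.camera(c)
        if save: cv2.imwrite(f'pics/{save}_{c}.png',im[:,:,::-1])
        for k,t,g in(('long','long_offcut',gl),('dark','dark_offcut_center',gd)):
            rs=near(bot.outline_of(c,t),proj(c,[*g,.03]))
            if rs: rg[k].append((c,rs[0]['region'].astype(bool)))
    for k,s,g in(('long',(.06,.115,.03),gl),('dark',(.073,.082,.045),gd)):
        if not rg[k]: print(k,'unseen'); continue
        x,f=fit(rg[k],(g[0],g[1],(J[2]-.3,J[2],J[2]+.3)),s,.012)
        print(k,len(rg[k]),'world',np.round(x,4),'err',round(f,3),'fc',np.round(RJ.T@(x[:2]-FC),4),'relyaw',round(np.degrees(x[2]-J[2]),1))
E
python3 - <<'E'
from meas import *
print('FC',FC,onz('scene',300,222,.03),onz('scene',364,241,.03))
run(onz('scene',300,222,.03)[:2],onz('scene',364,241,.03)[:2])
E
```

```text
FC [0.67127655 0.08118115] [ 0.525086   -0.03109001  0.03      ] [ 0.5510527  -0.18518293  0.03      ]
long 2 world [ 0.5243 -0.0252  0.2337] err 0.241 fc [-0.1584 -0.0884] relyaw 6.6
dark 2 world [ 0.5515 -0.1841  0.1717] err 0.353 fc [-0.1502 -0.2494] relyaw 3.1
```

```bash
cat > ov.py <<'E'
from meas import *
def ov(imgs,xs,out):
    o=[]
    for c,(x0,x1,y0,y1) in(('scene',(200,440,150,300)),('side',(230,400,160,290))):
        im=cv2.resize(imgs[c],None,fx=3,fy=3,interpolation=2)
        for p,s in xs:
            h=np.array([proj(c,q) for q in box(p,s,.012)])*3+1
            for a,b in((0,1),(2,3),(4,5),(6,7),(0,2),(1,3),(4,6),(5,7),(0,4),(1,5),(2,6),(3,7)):
                cv2.line(im,tuple(int(t) for t in h[a]),tuple(int(t) for t in h[b]),(0,255,0),1)
        for seg in(((0,-.319),(0,0)),((0,0),(-.148,0))):
            w=[proj(c,[*(FC+RJ@np.array(q)),.012]) for q in seg]; cv2.line(im,*[tuple(int(t*3+1) for t in q) for q in w],(255,0,255),1)
        o.append(im[y0*3:y1*3,x0*3:x1*3])
    h=450; o=[cv2.resize(i,None,fx=h/i.shape[0]*.62,fy=h/i.shape[0]*.62) if 0 else i for i in o]
    H=max(i.shape[0] for i in o); o=[cv2.copyMakeBorder(i,0,H-i.shape[0],0,0,0) for i in o]
    r=np.hstack(o); cv2.imwrite(out,cv2.resize(r,None,fx=800/r.shape[1],fy=800/r.shape[1],interpolation=cv2.INTER_AREA)) 
L=(.06,.115,.03);D=(.073,.082,.045)
E
python3 - <<'E'
from ov import *
ov({c:cv2.imread(f'pics/{c}0.png') for c in('scene','side')},[((.5243,-.0252,.2337),L),((.5515,-.1841,.1717),D)],'pics/ov0.png')
E
```

```text
(no output)
```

View pics/ov0.png

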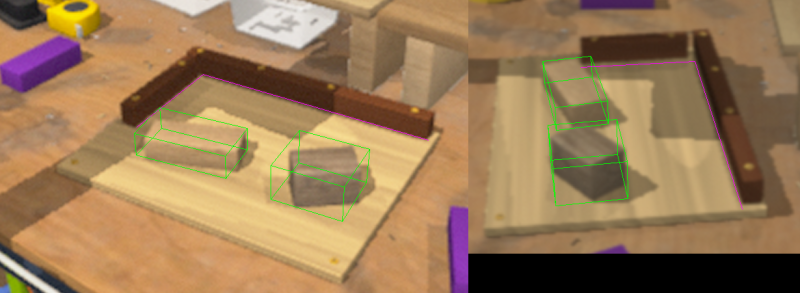

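The fence lines overlay well, but the box fits have not converged in yaw, so I widen the yaw search.

```bash
sed -i 's/(J\[2\]-.3,J\[2\],J\[2\]+.3)/tuple(J[2]+np.arange(-.6,1,.2))/; s/^        print(k,len(rg/        xs.append((x,s))\n        print(k,len(rg/; s/^    rg={/    xs=[]; rg={/' meas.py; echo "    return xs" >> meas.py
python3 - <<'E'
from ov import *
xs=run(np.array([.5243,-.0252]),np.array([.5515,-.1841]))
ov({c:cv2.imread(f'pics/{c}0.png') for c in('scene','side')},xs,'pics/ov1.png')
E
```

```text
long 2 world [ 0.5243 -0.0254  0.246 ] err 0.239 fc [-0.1585 -0.0885] relyaw 7.3
dark 2 world [ 0.5531 -0.1818  0.1159] err 0.362 fc [-0.1483 -0.2472] relyaw -0.1
```

View pics/ov1.png

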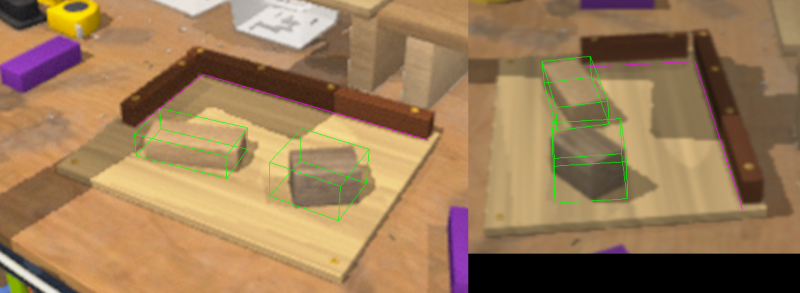

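```bash
cat >> h.py <<'E'
def wproj(obs,p):
    c=_c['wrist']; f=200/np.tan(np.radians(c['vfov'])/2)
    T=np.eye(4);T[:3,:3]=R.from_quat(obs['tool_rot']).as_matrix();T[:3,3]=obs['eef_pos']
    q=(np.linalg.inv(T@np.array(c['mount']))@[*p,1])[:3]; x,y,z=q[0],-q[1],-q[2]
    n=np.hypot(x,y); r=f*np.arctan2(n,z)/n; return [c['cx']+r*x,c['cy']+r*y]
E
python3 - <<'E'
from meas import *
print({k:v for k,v in bot.get_calibration('scene').items() if k not in('origin','rotation')},{k:v for k,v in bot.get_calibration('wrist').items()})
o=bot.get_obs(); im=bot.camera('wrist')[:,:,::-1].copy(); cv2.imwrite('pics/w0.png',im); np.save('w0.npy',o,allow_pickle=True)
for t in('long_offcut','dark_offcut_center'):
    for r in bot.outline_of('wrist',t)[:3]: print(t,r['score'],r['extent'])
def poly(P,c):
    for a,b in zip(P,P[1:]): cv2.line(im,*[tuple(int(round(t)) for t in wproj(o,q)) for q in(a,b)],c,1)
for p,s in(((.5243,-.0254,.246),(.06,.115,.03)),((.5531,-.1818,.116),(.073,.082,.045))):
    B=box(p,s,.012); poly([B[i] for i in(1,3,7,5,1)],(0,255,0)); poly([B[i] for i in(0,2,6,4,0)],(255,255,0))
poly([[*(FC+RJ@np.array(q)),.012] for q in((0,-.319),(0,0),(-.148,0))],(255,0,255))
cv2.imwrite('pics/w0o.png',cv2.resize(im,None,fx=1.25,fy=1.25))
E
```

```text
{'vfov': 51.61261462892227, 'cx': 325.93049195798596, 'cy': 195.92470267474081} {'vfov': 65.70646984690485, 'cx': 316.16783861665476, 'cy': 200.94849679416436, 'mount': array([[ 9.81587957e-04,  9.53412096e-01,  3.01669376e-01,
         7.83142306e-02],
       [ 9.99999454e-01, -8.27529650e-04, -6.38482585e-04,
        -1.08959014e-04],
       [-3.59096666e-04,  3.01669838e-01, -9.53412387e-01,
        -1.31314631e-01],
       [ 0.00000000e+00,  0.00000000e+00,  0.00000000e+00,
         1.00000000e+00]])}
long_offcut 0.57 [335.4, 200.8, 69.4, 104.6]
dark_offcut_center 0.73 [354.0, 310.5, 61.3, 62.0]
dark_offcut_center 0.15 [362.0, 211.9, 242.4, 264.9]
```

View pics/w0o.png

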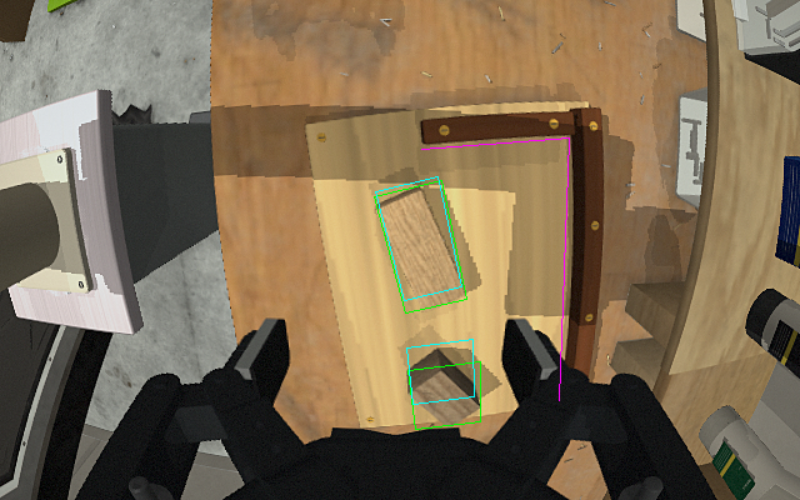

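The wrist view shows the pale offcut clearly, centred at about (422,247) in the enlarged picture, with a larger yaw than the fit gave. The dark offcut is at about (443,390), turned by about 45 degrees. I refine the long offcut from the wrist mask.

```bash
cat > wfit.py <<'E'
from meas import *
import fit as F
def go(g,yaws):
    o=bot.get_obs(); im=bot.camera('wrist'); rs=near(bot.outline_of('wrist','long_offcut'),wproj(o,[*g,.03]),60)
    m=rs[0]['region'].astype(bool); F.proj=lambda cam,p: wproj(o,p)
    x,f=fit([('wrist',m)],(g[0],g[1],yaws),(.06,.115,.03),.012)
    print('world',np.round(x,4),'yaw deg',np.degrees(x[2]),'err',round(f,3),'fc',np.round(RJ.T@(x[:2]-FC),4),'relyaw',round(np.degrees(x[2]-J[2]),1), 'clock',o['clock'],o['eef_pos'])
    return x,o,im
E
python3 - <<'E'
from wfit import *
go(np.array([.524,-.025]),(.25,.4,.55))
E
```

```text
world [ 0.5242 -0.0319  0.5044] yaw deg 28.900616544832516 err 0.287 fc [-0.1594 -0.095 ] relyaw 22.1 clock 1.45 [ 5.00000872e-01 -4.23883312e-06  2.42316360e-01]
```

drive_tool(rows=[{"dx": -0.28, "dy": 0.24, "dz": 0.7, "wz": -1.6}, {"dx": -0.56, "dy": 0.48, "dz": 1.4, "wz": -3.2}, {"dx": -0.56, "dy": 0.48, "dz": 1.4, "wz": -4.8}, {"dx": -0.56, "dy": 0.48, "dz": 1.4, "wz": -4.8}, {"dx": -0.56, "dy": 0.48, "dz": 1.4, "wz": -4.8}])

```text
invalid input at $.rows[0]: expected keys dx, dy, dz, wx, wy, wz, hand
```

```bash
python3 - <<'E'
from wfit import *
x,o,im=go(np.array([.524,-.029]),(.25,.4,.55))
im=im[:,:,::-1].copy()
for z,c in((.012,(255,255,0)),(.042,(0,255,0))):
    B=[q for q in box((.524,-.028,np.radians(24)),(.06,.115,.03),.012) if abs(q[2]-z)<1e-6]
    P=np.array([wproj(o,B[i]) for i in(0,1,3,2)]); cv2.polylines(im,[np.int32(np.round(P))],True,c,1)
cv2.imwrite('pics/w1.png',cv2.resize(im,None,fx=1.25,fy=1.25))
E
```

```text
world [ 0.5209 -0.0329  0.4649] yaw deg 26.635324595274763 err 0.299 fc [-0.1628 -0.0956] relyaw 19.9 clock 1.55 [ 4.99996160e-01 -1.88562600e-05  2.42319816e-01]
```

View pics/w1.png

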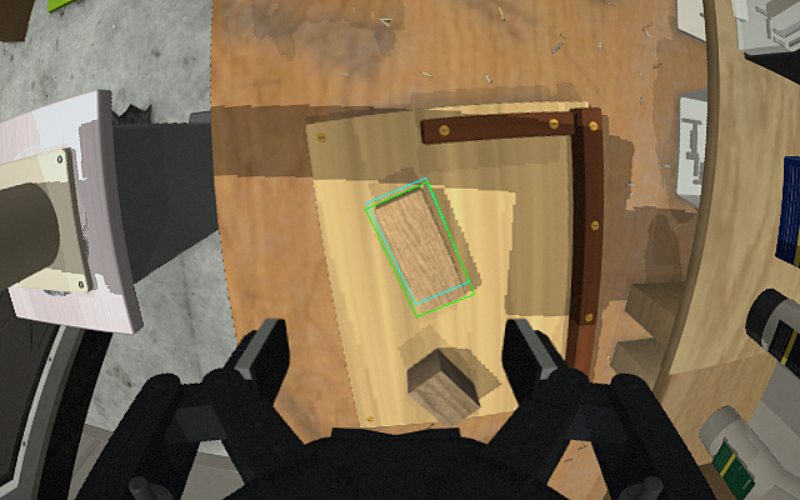

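The overlay at (0.524, -0.028), 24° fits the offcut, so I approach and grip it across its width.

drive_tool(rows=[{"dx": -0.28, "dy": 0.24, "dz": 0.8, "wx": 0, "wy": 0, "wz": -1.6, "hand": 85}, {"dx": -0.56, "dy": 0.48, "dz": 1.6, "wx": 0, "wy": 0, "wz": -3.2, "hand": 85}, {"dx": -0.56, "dy": 0.48, "dz": 2.3, "wx": 0, "wy": 0, "wz": -4.8, "hand": 85}, {"dx": -0.56, "dy": 0.48, "dz": 3.0, "wx": 0, "wy": 0, "wz": -4.8, "hand": 85}, {"dx": -0.56, "dy": 0.48, "dz": 3.5, "wx": 0, "wy": 0, "wz": -4.8, "hand": 85}, {"dx": -0.56, "dy": 0.48, "dz": 4.0, "wx": 0, "wy": 0, "wz": -4.8, "hand": 85}, {"dx": -0.56, "dy": 0.48, "dz": 4.16, "wx": 0, "wy": 0, "wz": -4.8, "hand": 85}, {"dx": -0.56, "dy": 0.48, "dz": 4.16, "wx": 0, "wy": 0, "wz": -4.8, "hand": 85}, {"dx": -0.56, "dy": 0.48, "dz": 4.16, "wx": 0, "wy": 0, "wz": -4.8, "hand": 85}])

```text
clock: 2.55
eef_pos: [0.5249, -0.028, 0.0353]
tool_rot: [0.545, 0.839, 0.0, 0.001]
ft_force: [0.3, -0.8, -0.3]
grip_width: 0.0849
grasp_force: 0.0
```

drive_tool(rows=[{"dx": 0, "dy": 0, "dz": 0, "wx": 0, "wy": 0, "wz": 0, "hand": 50}, {"dx": 0, "dy": 0, "dz": 0, "wx": 0, "wy": 0, "wz": 0, "hand": 50}, {"dx": 0, "dy": 0, "dz": 0, "wx": 0, "wy": 0, "wz": 0, "hand": 50}, {"dx": 0, "dy": 0, "dz": 0, "wx": 0, "wy": 0, "wz": 0, "hand": 50}, {"dx": 0, "dy": 0, "dz": 0, "wx": 0, "wy": 0, "wz": 0, "hand": 50}, {"dx": 0, "dy": 0, "dz": 0, "wx": 0, "wy": 0, "wz": 0, "hand": 50}])

```text
clock: 3.15
eef_pos: [0.524, -0.028, 0.0344]
tool_rot: [0.545, 0.839, 0.0, 0.0]
ft_force: [-0.3, 0.2, 0.1]
grip_width: 0.0501
grasp_force: 0.0
```

```bash
python3 - <<'E'
from h import *
a=bot.camera('wrist');b=bot.camera('scene');c=bot.camera('side')
def cr(i,f,x0,x1,y0,y1): return cv2.resize(i[y0:y1,x0:x1,::-1],None,fx=f,fy=f,interpolation=2)
A=cr(a,.75,0,640,0,400);B=cr(b,1.33,230,430,170,280)
C=cr(c,2.0,230,390,165,285)
out=np.zeros((600,800,3),np.uint8); out[:300,:480]=A; out[310:310+C.shape[0],:C.shape[1]]=C; B=cr(b,2.4,235,425,165,280); out[310:310+B.shape[0],330:330+B.shape[1]]=B
cv2.imwrite('pics/c1.png',out)
E
```

```text
(no output)
```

View pics/c1.png

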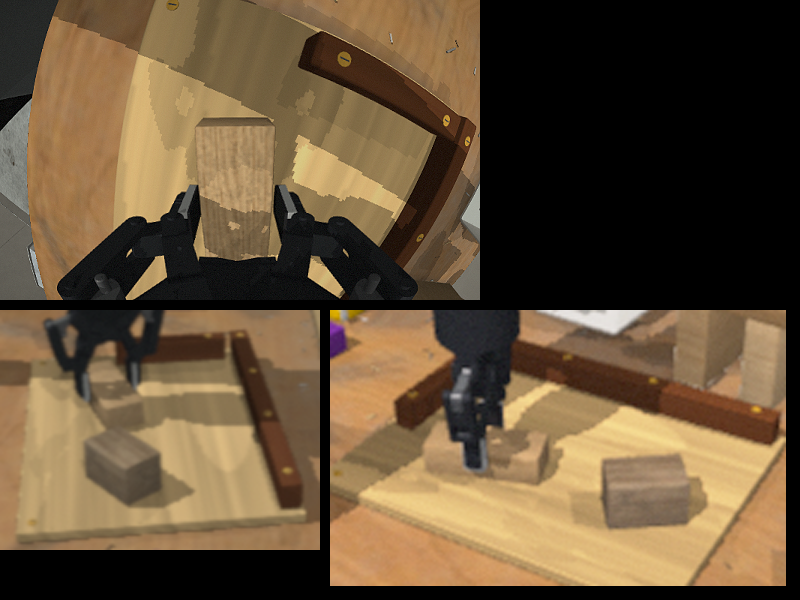

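The wrist view shows the offcut centred and aligned between the pads, with its sides at x = 197 and 273 and a small gap each side. I close further.

drive_tool(rows=[{"dx": 0, "dy": 0, "dz": 0, "wx": 0, "wy": 0, "wz": 0, "hand": 30}, {"dx": 0, "dy": 0, "dz": 0, "wx": 0, "wy": 0, "wz": 0, "hand": 30}, {"dx": 0, "dy": 0, "dz": 0, "wx": 0, "wy": 0, "wz": 0, "hand": 30}, {"dx": 0, "dy": 0, "dz": 0, "wx": 0, "wy": 0, "wz": 0, "hand": 30}])

```text
clock: 3.7
eef_pos: [0.5243, -0.028, 0.0346]
tool_rot: [0.545, 0.839, 0.0, 0.0]
ft_force: [-0.1, 0.5, 3.3]
grip_width: 0.0436
grasp_force: 63.0
```

drive_tool(rows=[{"dx": 0, "dy": 0.2, "dz": 0, "wx": 0, "wy": 0, "wz": 0.5, "hand": 30}, {"dx": 0, "dy": 0.5, "dz": 0, "wx": 0, "wy": 0, "wz": 1.0, "hand": 30}, {"dx": 0, "dy": 0.8, "dz": 0, "wx": 0, "wy": 0, "wz": 1.5, "hand": 30}, {"dx": 0, "dy": 1.1, "dz": 0, "wx": 0, "wy": 0, "wz": 2.0, "hand": 30}, {"dx": 0, "dy": 1.4, "dz": 0, "wx": 0, "wy": 0, "wz": 2.5, "hand": 30}, {"dx": 0, "dy": 1.7, "dz": 0, "wx": 0, "wy": 0, "wz": 3.0, "hand": 30}, {"dx": 0, "dy": 2.0, "dz": 0, "wx": 0, "wy": 0, "wz": 3.4, "hand": 30}, {"dx": 0, "dy": 2.2, "dz": 0, "wx": 0, "wy": 0, "wz": 3.4, "hand": 30}, {"dx": 0, "dy": 2.27, "dz": 0, "wx": 0, "wy": 0, "wz": 3.4, "hand": 30}, {"dx": 0, "dy": 2.27, "dz": 0, "wx": 0, "wy": 0, "wz": 3.4, "hand": 30}, {"dx": 0, "dy": 2.27, "dz": 0, "wx": 0, "wy": 0, "wz": 3.4, "hand": 30}])

```text
clock: 4.8
eef_pos: [0.6281, 0.0181, 0.0346]
tool_rot: [0.662, 0.749, 0.0, 0.0]
ft_force: [-1.2, -0.8, 3.2]
grip_width: 0.0438
grasp_force: 63.2
```

```bash
cat > snap.py <<'E'
import sys
from meas import *
o=bot.get_obs()
print(o['clock'],o['eef_pos'],o['grip_width'],'tcp fc',RJ.T@(o['eef_pos'][:2]-FC))
a=bot.camera('wrist')[:,:,::-1].copy();b=bot.camera('scene');c=bot.camera('side')
a=cv2.resize(a,None,fx=1.25,fy=1.25)
P=np.array([wproj(o,[*(FC+RJ@np.array(q)),.012]) for q in((0,-.319),(0,-.1),(0,0),(-.148,0))])*1.25
cv2.polylines(a,[np.int32(P)],False,(255,0,255),1)
def cr(i,f,x0,x1,y0,y1): return cv2.resize(i[y0:y1,x0:x1,::-1],None,fx=f,fy=f,interpolation=2)
out=np.zeros((600,800,3),np.uint8); out[:330]=a[:330]; B=cr(b,2.3,235,425,165,280);C=cr(c,2.2,230,390,165,285)
out[332:332+C.shape[0],:C.shape[1]]=C; out[332:332+B.shape[0],360:360+B.shape[1]]=B
cv2.imwrite(sys.argv[1],out)
E
python3 snap.py pics/s1.png
```

```text
4.8 [0.628053   0.01811427 0.03462943] 0.043796419299362836 tcp fc [-0.05035049 -0.05753725]
```

View pics/s1.png

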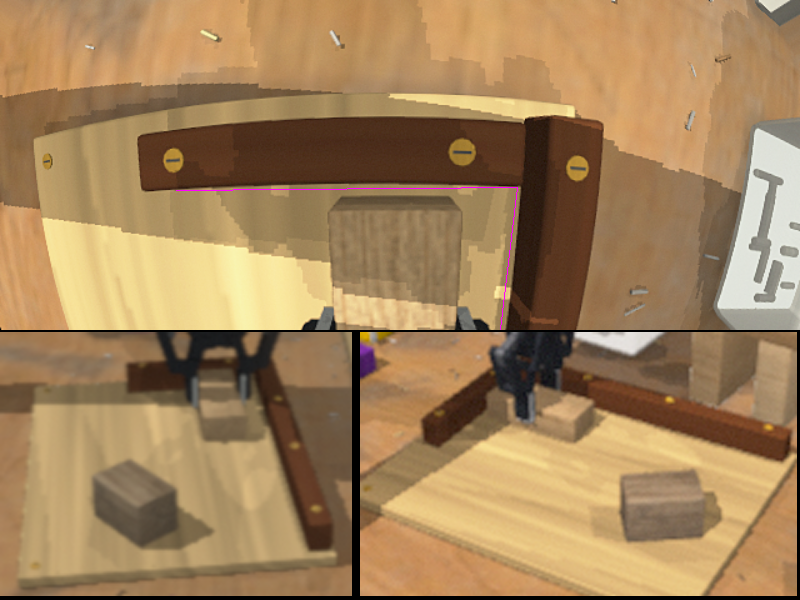

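The offcut is square, with a gap of about 3 mm to the left fence (its end is at y = 197 px, the fence foot at 188). I nudge it flush, release, rise, move in front and lower with closed fingers.

drive_tool(rows=[{"dx": 0.02, "dy": 0, "dz": 0, "wx": 0, "wy": 0, "wz": 0, "hand": 30}, {"dx": 0.04, "dy": 0, "dz": 0, "wx": 0, "wy": 0, "wz": 0, "hand": 30}, {"dx": 0.06, "dy": 0, "dz": 0, "wx": 0, "wy": 0, "wz": 0, "hand": 30}, {"dx": 0.06, "dy": 0, "dz": 0, "wx": 0, "wy": 0, "wz": 0, "hand": 30}])

```text
clock: 5.35
eef_pos: [0.6276, 0.0208, 0.0346]
tool_rot: [0.663, 0.749, -0.0, 0.001]
ft_force: [0.4, -2.3, 5.1]
grip_width: 0.0437
grasp_force: 63.3
```

drive_tool(rows=[{"dx": 0.02, "dy": 0, "dz": 0, "wx": 0, "wy": 0, "wz": 0, "hand": 30}, {"dx": 0.04, "dy": 0, "dz": 0, "wx": 0, "wy": 0, "wz": 0, "hand": 30}, {"dx": 0.04, "dy": 0, "dz": 0, "wx": 0, "wy": 0, "wz": 0, "hand": 30}])

```text
clock: 5.65
eef_pos: [0.6273, 0.0228, 0.0346]
tool_rot: [0.663, 0.749, -0.0, 0.001]
ft_force: [0.7, -2.5, 5.6]
grip_width: 0.0437
grasp_force: 63.3
```

drive_tool(rows=[{"dx": 0.02, "dy": 0, "dz": 0, "wx": 0, "wy": 0, "wz": 0, "hand": 30}, {"dx": 0.04, "dy": 0, "dz": 0, "wx": 0, "wy": 0, "wz": 0, "hand": 30}, {"dx": 0.04, "dy": 0, "dz": 0, "wx": 0, "wy": 0, "wz": 0, "hand": 30}])

```text
clock: 5.95
eef_pos: [0.6271, 0.0248, 0.0346]
tool_rot: [0.663, 0.749, -0.0, 0.0]
ft_force: [-0.0, -2.6, 4.6]
grip_width: 0.0436
grasp_force: 63.3
```

```bash
python3 snap.py pics/s2.png; python3 -c "
import cv2;a=cv2.imread('pics/s2.png');cv2.imwrite('pics/s2c.png',cv2.resize(a[120:330,250:600],None,fx=2,fy=2))"
```

```text
5.95 [0.62705789 0.02476812 0.03458406] 0.043639702811736424 tcp fc [-0.050555   -0.05081251]
```

View pics/s2c.png

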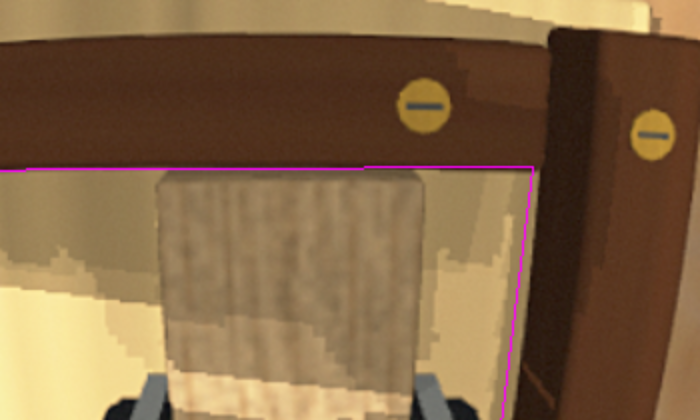

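The end is still a few mm off: the fence top hides about 6.5 mm of the board here, and the block's foot (y = 170) only just shows past it. I push further until contact.

drive_tool(rows=[{"dx": 0.02, "dy": 0, "dz": 0, "wx": 0, "wy": 0, "wz": 0, "hand": 30}, {"dx": 0.04, "dy": 0, "dz": 0, "wx": 0, "wy": 0, "wz": 0, "hand": 30}, {"dx": 0.06, "dy": 0, "dz": 0, "wx": 0, "wy": 0, "wz": 0, "hand": 30}, {"dx": 0.08, "dy": 0, "dz": 0, "wx": 0, "wy": 0, "wz": 0, "hand": 30}, {"dx": 0.08, "dy": 0, "dz": 0, "wx": 0, "wy": 0, "wz": 0, "hand": 30}])

```text
clock: 6.6
eef_pos: [0.6268, 0.0263, 0.0346]
tool_rot: [0.664, 0.748, -0.002, 0.002]
ft_force: [0.4, -8.4, 5.5]
grip_width: 0.0436
grasp_force: 63.2
```

Contact: the force is -8.4 N and the arm has stopped short of its target. I release, rise, retreat and close the fingers.

drive_tool(rows=[{"dx": -0.04, "dy": 0, "dz": 0, "wx": 0, "wy": 0, "wz": 0, "hand": 54}, {"dx": -0.04, "dy": 0, "dz": 0, "wx": 0, "wy": 0, "wz": 0, "hand": 54}, {"dx": -0.04, "dy": 0, "dz": 0, "wx": 0, "wy": 0, "wz": 0, "hand": 54}, {"dx": -0.04, "dy": 0, "dz": 0, "wx": 0, "wy": 0, "wz": 0, "hand": 54}, {"dx": -0.04, "dy": 0, "dz": -0.3, "wx": 0, "wy": 0, "wz": 0, "hand": 54}, {"dx": -0.04, "dy": 0, "dz": -0.8, "wx": 0, "wy": 0, "wz": 0, "hand": 54}, {"dx": -0.04, "dy": 0, "dz": -1.2, "wx": 0, "wy": 0, "wz": 0, "hand": 54}, {"dx": -0.04, "dy": -0.4, "dz": -1.2, "wx": 0, "wy": 0, "wz": 0, "hand": 0}, {"dx": -0.04, "dy": -0.8, "dz": -1.2, "wx": 0, "wy": 0, "wz": 0, "hand": 0}, {"dx": -0.04, "dy": -1.1, "dz": -1.2, "wx": 0, "wy": 0, "wz": 0, "hand": 0}, {"dx": -0.04, "dy": -1.1, "dz": -1.2, "wx": 0, "wy": 0, "wz": 0, "hand": 0}, {"dx": -0.04, "dy": -1.1, "dz": -1.2, "wx": 0, "wy": 0, "wz": 0, "hand": 0}, {"dx": -0.04, "dy": -1.1, "dz": -1.2, "wx": 0, "wy": 0, "wz": 0, "hand": 0}])

```text
clock: 7.9
eef_pos: [0.573, 0.0207, 0.0944]
tool_rot: [0.663, 0.749, 0.0, 0.0]
ft_force: [0.6, -0.1, 0.0]
grip_width: 0.0004
grasp_force: 0.0
```

drive_tool(rows=[{"dx": 0, "dy": 0, "dz": 0.6, "wx": 0, "wy": 0, "wz": 0, "hand": 0}, {"dx": 0, "dy": 0, "dz": 1.2, "wx": 0, "wy": 0, "wz": 0, "hand": 0}, {"dx": 0, "dy": 0, "dz": 1.2, "wx": 0, "wy": 0, "wz": 0, "hand": 0}, {"dx": 0, "dy": 0.15, "dz": 1.2, "wx": 0, "wy": 0, "wz": 0, "hand": 0}, {"dx": 0, "dy": 0.3, "dz": 1.2, "wx": 0, "wy": 0, "wz": 0, "hand": 0}, {"dx": 0, "dy": 0.4, "dz": 1.2, "wx": 0, "wy": 0, "wz": 0, "hand": 0}, {"dx": 0, "dy": 0.48, "dz": 1.2, "wx": 0, "wy": 0, "wz": 0, "hand": 0}, {"dx": 0, "dy": 0.56, "dz": 1.2, "wx": 0, "wy": 0, "wz": 0, "hand": 0}, {"dx": 0, "dy": 0.64, "dz": 1.2, "wx": 0, "wy": 0, "wz": 0, "hand": 0}, {"dx": 0, "dy": 0.72, "dz": 1.2, "wx": 0, "wy": 0, "wz": 0, "hand": 0}, {"dx": 0, "dy": 0.8, "dz": 1.2, "wx": 0, "wy": 0, "wz": 0, "hand": 0}, {"dx": 0, "dy": 0.8, "dz": 1.2, "wx": 0, "wy": 0, "wz": 0, "hand": 0}])

```text
clock: 9.1
eef_pos: [0.6124, 0.0253, 0.0343]
tool_rot: [0.663, 0.749, 0.0, 0.0]
ft_force: [-0.1, -0.3, -0.2]
grip_width: 0.0
grasp_force: 0.0
```

drive_tool(rows=[{"dx": 0, "dy": 0.04, "dz": 0, "wx": 0, "wy": 0, "wz": 0, "hand": 0}, {"dx": 0, "dy": 0.08, "dz": 0, "wx": 0, "wy": 0, "wz": 0, "hand": 0}, {"dx": 0, "dy": 0.08, "dz": 0, "wx": 0, "wy": 0, "wz": 0, "hand": 0}])

```text
clock: 9.4
eef_pos: [0.6159, 0.0258, 0.0343]
tool_rot: [0.663, 0.749, 0.0, 0.0]
ft_force: [-0.2, 0.1, -0.2]
grip_width: -0.0003
grasp_force: 0.0
```

drive_tool(rows=[{"dx": 0, "dy": 0.04, "dz": 0, "wx": 0, "wy": 0, "wz": 0, "hand": 0}, {"dx": 0, "dy": 0.08, "dz": 0, "wx": 0, "wy": 0, "wz": 0, "hand": 0}, {"dx": 0, "dy": 0.08, "dz": 0, "wx": 0, "wy": 0, "wz": 0, "hand": 0}])

```text
clock: 9.7
eef_pos: [0.6191, 0.0262, 0.0341]
tool_rot: [0.663, 0.749, -0.001, -0.001]
ft_force: [-2.8, -0.7, 1.6]
grip_width: -0.0
grasp_force: 1.2
```

drive_tool(rows=[{"dx": 0, "dy": 0.03, "dz": 0, "wx": 0, "wy": 0, "wz": 0, "hand": 0}, {"dx": 0, "dy": 0.03, "dz": 0, "wx": 0, "wy": 0, "wz": 0, "hand": 0}, {"dx": 0, "dy": 0.03, "dz": 0, "wx": 0, "wy": 0, "wz": 0, "hand": 0}])

```text
clock: 10.0
eef_pos: [0.6192, 0.0262, 0.0341]
tool_rot: [0.663, 0.749, -0.001, -0.001]
ft_force: [-5.8, -0.3, 3.9]
grip_width: -0.0003
grasp_force: 3.1
```

Firm contact with the rear fence. I back off, rise and check.

drive_tool(rows=[{"dx": 0, "dy": -0.1, "dz": 0, "wx": 0, "wy": 0, "wz": 0, "hand": 0}, {"dx": 0, "dy": -0.5, "dz": 0, "wx": 0, "wy": 0, "wz": 0, "hand": 0}, {"dx": 0, "dy": -0.8, "dz": -0.6, "wx": 0, "wy": 0, "wz": 0, "hand": 0}, {"dx": -0.4, "dy": -1.2, "dz": -1.4, "wx": 0, "wy": 0, "wz": 0, "hand": 0}, {"dx": -0.8, "dy": -1.6, "dz": -2.2, "wx": 0, "wy": 0, "wz": 0, "hand": 0}, {"dx": -1.2, "dy": -1.8, "dz": -3.0, "wx": 0, "wy": 0, "wz": 0, "hand": 0}, {"dx": -1.2, "dy": -1.8, "dz": -3.6, "wx": 0, "wy": 0, "wz": 0, "hand": 0}, {"dx": -1.2, "dy": -1.8, "dz": -3.6, "wx": 0, "wy": 0, "wz": 0, "hand": 0}])

```text
clock: 10.8
eef_pos: [0.5425, -0.0451, 0.2203]
tool_rot: [0.663, 0.748, 0.004, 0.005]
ft_force: [1.3, -0.0, -0.0]
grip_width: -0.0003
grasp_force: 0.0
```

```bash
python3 - <<'E'
from wfit import *
o=bot.get_obs();print(o['clock'],o['eef_pos'])
a=bot.camera('wrist')[:,:,::-1]; cv2.imwrite('pics/w3.png',a)
b=bot.camera('scene');c=bot.camera('side')
def cr(i,f,x0,x1,y0,y1): return cv2.resize(i[y0:y1,x0:x1],None,fx=f,fy=f,interpolation=2)
out=np.zeros((600,800,3),np.uint8)
B=cr(b[:,:,::-1],2.3,235,425,165,280);C=cr(c[:,:,::-1],2.2,230,390,165,285)
out[332:332+C.shape[0],:C.shape[1]]=C; out[332:332+B.shape[0],360:360+B.shape[1]]=B
x,y=[int(t) for t in wproj(o,[*FC,.03])]
x0=min(max(x-260,0),640-400);y0=max(y-60,0); A=cr(a,2,x0,x0+400,y0,y0+165); out[:A.shape[0],:A.shape[1]]=A
cv2.imwrite('pics/s3.png',out)
E
```

```text
10.8 [ 0.54251261 -0.04514651  0.22026123]
```

View pics/s3.png

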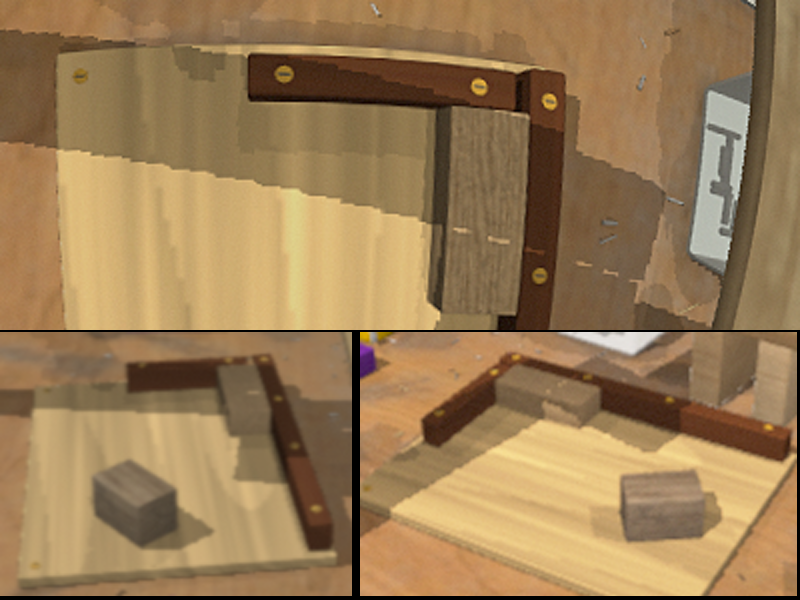

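The offcut sits square against the rear fence with its end at the left fence, the dark offcut has not moved, and the gripper is clear. I hand the job in.

```bash
python3 -c "
from workcell import bot
print(bot.job_done())"
```

```text
the job is handed in; nothing more can be done
None
```

The job is handed in, with no verdict shown: the long, pale offcut is square in the corner, flush against the rear fence and within about 2 mm of the left-hand fence, and the dark offcut shows no movement; the pale one measured about 44 mm wide, not 60, which puts its centre roughly 2 mm inside the x limit.

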